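# Tip one row of energy cells from the counting tray into the steel cup

## Robot

A 6-joint arm with a two-finger parallel gripper is mounted at the origin on the work surface. World frame = base frame: x ahead of the robot, y to its left, z up, the work surface at z = 0. Lengths are in m, angles in rad, forces in N, time in s.
With the tool pointing down it reaches from about 0.375 to 0.9 m from the base axis. Payload 3.1 kg.
Tool frame: the origin (TCP) lies at the very end of the fingers, on their centre line; the grasp point (between the pads) lies 19 mm behind it; x points along the fingers, z is the direction in which the jaws open and shut, and the axes are right-handed (so a half turn about x gives the same grasp; the last joint's range is limited). The gripper opens to 85 mm and grips with 20 to 120 N. Pads are 22 mm wide; open, the fingers measure 114 mm over their backs; the gripper's body (76 mm by 85 mm) begins 54 mm behind the grasp point. The pads swing forward as they close: fully open they stand 13 mm farther back than shut.
Start: joints at [0.942, 0.527, 1.433, -0, 1.181, -0.178], TCP at [0.272, 0.563, 0.231] pointing down, gripper open.
Joint ranges: [-3.08, 3.08], [-0.75, 2.2], [0.22, 2.44], [-1.43, 4.57], [0, 2.65], [-2.85, 2.85]. Speed limits (rad/s): [2.79, 2.79, 3.14, 3.14, 3.14, 3.14].

## Interface

Orientations are given as a unit quaternion [x, y, z, w].
In Python, from station import manip, viewer, job gives the robot as it stands.
- The arm moves only by the tool move_arm, never from a script. Its argument "deltas" is one flat list of numbers, 7 for each row, row after row: the finger opening in mm, from 0 to 85.4, then the shift along the tool's x, y, z in mm, then the turn, a rotation vector about the tool's x, y, z in degrees. In form: [jaw, tx, ty, tz, rx, ry, rz, jaw, tx, ty, tz, rx, ry, rz, ...]. A call has 1 to 10 rows; each row shifts and turns the commanded pose from where the row before left it, along the tool's axes as they then stand; what a row does not reach is not made up. A row lasts 1/10 s, in which the tool goes at most 50 mm and 8.59 degrees, less where a joint would pass 70% of its speed; a pose out of reach is approached as far as the arm can. A call is refused whole if a number of a shift passes 50 or a number of a turn 8.59, either way. A call with a gripper value outside its range is refused whole. The fingers move at their own pace and stop on an object; "force" is the grip in N (left out, the last holds). Time passes only in rows, so rows that do not move let the fingers close. It gives the time, the measured TCP pose, the force and the opening at its end, in the units of the state.
- manip.sense(): the state, without advancing time (a new reading comes with each control period).
- viewer.snapshot(name): name is "scene" or "side" or "wrist"; returns a dict with "image" (420x560x3 uint8, red, green, blue), "depth" (420x560 float32, m along the optical axis (not along the pixel's ray), 0 where there is no reading), "fovy" (degrees; the focal length in pixels is half the picture's height over the tangent of half this angle, whatever the lens; pixels are square), "cx", "cy" (the principal point, pixels), "R" (3x3) and "t" (3): a world point X has camera coordinates R X + t. Camera axes: x right, y down, z forward; pixel columns grow to the right and rows downward; lengths in m; the calibration is good to about 2 mm. A picture is of the moment at which its call begins.
- job.sign_off(): hands the job in, once; it reports no verdict.
The state is a dict: "t": time; "q": joint angles; "qd": joint speeds; "tau": joint torques, N m; "tcp_pos": TCP position; "tool_rot": TCP orientation; "force": force on the tool from outside, world axes, zero at the start; "ft_torque": the same for the moment, N m; "finger_gap": opening from 0.0 (shut) to 1.0 (fully open).
Only numpy, scipy, OpenCV 4.12 (cv2) and the standard library are available. Lean on these libraries where they do the work, as an engineer would, in place of code of your own. Each camera call takes 0.05 s, during which the arm holds its last target.

## Task

Put the empty round steel cup under the front lip of the tipping tray, then tip the tray (its rubber plate is there to be pressed down) just far enough that the front row of two cells rolls over the low lip into the cup, while the other four stay in their rows. Then ease the tray back down until it rests level - do not let it drop - leaving the two cells in the upright cup; do not touch the cells with the gripper, and leave the tools and other things on the bench alone.

Things in the scene. Friction and masses are not known exactly. Their poses are not given: they have to be found in the camera images.
- cup_center (a point): Round open steel cup (dish), loose, about 0.4 kg: 180 mm outside diameter, 60 mm high, wall 5 mm, floor 4 mm thick. The point is on its axis, half-way up (30 mm over the bench); z is its axis.
- drop_point (a point): Point on the bench where the centre of the cup belongs, 40 mm in front of the lip of the level tray (cells drop there; the cup may be some 20 mm off). Fixed to the stand. x points the way the cells roll off, y along the lip to the press plate's side, z up. Free height under the lip: 111 mm when level, about 80 mm fully tipped.
- tray_lip (a point): Middle of the tray's front edge, at the level of its floor, 115 mm over the bench when level; it moves with the tray. x points out over the lip, y along the lip (to the press plate), z up from the floor. Aluminium tray 140 mm wide, 134 mm long (x = -134 to 0 mm), side walls 22 mm high, a thin middle wall along x. The front lip is 2 mm high, the ribs between the rows 4 mm.
- tray_hinge (a point): Middle of the tray's hinge axis (along y), 105 mm over the bench, 35 mm behind the lip; axes as drop_point, fixed. The steel stand, fixed to the bench, has a post 115 mm high at y = +85 and at -85 mm beside this point, and feet 10 mm high, 22 mm wide, that run back from 10 mm in front of the posts; the cup goes in between the feet, under the lip.
- tray (a joint): Tilt of the tray, rad: 0 level (on its stop), growing as the lip goes down, to 0.95. Front cells roll over the lip at about 0.45 to 0.55; the other rows roll over their ribs from about 0.70 and would fall off too. Let go, it swings back level by its own weight, too fast (over 0.9 rad/s counts as dropped). Holding it tipped takes about 2 to 8 N on the plate.
- press_plate (a point): Middle of the top face of the rubber press plate, 50 (x) by 60 (y) by 8 mm, on a lever arm fixed to the tray, at x = 35, y = 125, z = 50 mm from tray_lip in its axes; 165 mm over the bench when level. It is 70 mm in front of and 60 mm over the hinge axis and swings with the tray: pressed with shut fingers, it goes down and forward in an arc (at 0.55 rad 45 mm down, 21 mm forward).
- cell_front1: Energy cell, grey cylinder 35 mm in diameter, 60 mm long, 65 g, loose, lying along the lip in the front (the row at the low lip) row, +y half of the tray. Origin at its centre; its y axis is the cylinder's axis. Starts at x = -14, z = 17.5 mm from tray_lip.
- cell_front2: Energy cell, grey cylinder 35 mm in diameter, 60 mm long, 65 g, loose, lying along the lip in the front (the row at the low lip) row, -y half of the tray. Origin at its centre; its y axis is the cylinder's axis. Starts at x = -14, z = 17.5 mm from tray_lip.
- cell_middle1: Energy cell, grey cylinder 35 mm in diameter, 60 mm long, 65 g, loose, lying along the lip in the middle row, +y half of the tray. Origin at its centre; its y axis is the cylinder's axis. Starts at x = -52, z = 17.5 mm from tray_lip.
- cell_middle2: Energy cell, grey cylinder 35 mm in diameter, 60 mm long, 65 g, loose, lying along the lip in the middle row, -y half of the tray. Origin at its centre; its y axis is the cylinder's axis. Starts at x = -52, z = 17.5 mm from tray_lip.
- cell_rear1: Energy cell, grey cylinder 35 mm in diameter, 60 mm long, 65 g, loose, lying along the lip in the rear row, +y half of the tray. Origin at its centre; its y axis is the cylinder's axis. Starts at x = -90, z = 17.5 mm from tray_lip.
- cell_rear2: Energy cell, grey cylinder 35 mm in diameter, 60 mm long, 65 g, loose, lying along the lip in the rear row, -y half of the tray. Origin at its centre; its y axis is the cylinder's axis. Starts at x = -90, z = 17.5 mm from tray_lip.
- hub: The wheel hub (70 mm across, 85 mm high, behind the tray), a bystander loose on the bench; origin at the centre of its underside.
- wrench: The wrench (174 mm long, on the right), a bystander loose on the bench; origin at the centre of its underside.
- screwdriver: The screwdriver (190 mm long, on the left), a bystander loose on the bench; origin at the centre of its underside.
- flask: The steel flask (64 mm across, 200 mm high), a bystander loose on the bench; origin at the centre of its underside.
- jar: The jar (68 mm across, 85 mm high), a bystander loose on the bench; origin at the centre of its underside.
- tape: The roll of tape (100 mm across, 24 mm high), a bystander loose on the bench; origin at the centre of its underside.
- meter: The test meter (160 x 80 x 36 mm), a bystander loose on the bench; origin at the centre of its underside.
There are look-alikes about, which are no part of the job. What is shaped like the cell_middle1 but turquoise is not meant. Leave any green or purple look-alike of the cell_middle2 alone.

How it is judged:
On the way, in this order (a step that is already met when the one before it is completed fails the run):
1. the empty cup stands under the lip (its centre within 40 mm of the drop point), the tray still level (horizontal distance between cup_center and drop_point below 0.04 m and angle between cup_center's own z axis and vertical below 0.1 rad and value of joint tray below 0.1 rad), for 0.2 s.
2. both front cells lie in the cup (horizontal distance between each of cell_front1, cell_front2 and cup_center below 0.085 m and z of cell_front1 in the frame of cup_center between -0.03 and 0.03 m and z of cell_front2 in the frame of cup_center between -0.03 and 0.03 m), for 0.2 s.
At the end, for the whole second after the job is handed in: Both front cells lie at rest inside the cup (centre within 85 mm of its axis and below the rim), the cup stands upright on the bench, the middle and rear cells are still in their rows on the tray (within 8 mm), and the tray is back level (tilt under 0.04 rad) (all of step 2 and x of cell_middle1 in the frame of tray_lip between -0.0596 and -0.0436 m and z of cell_middle1 in the frame of tray_lip between 0.01 and 0.026 m and x of cell_middle2 in the frame of tray_lip between -0.0596 and -0.0436 m and z of cell_middle2 in the frame of tray_lip between 0.01 and 0.026 m and x of cell_rear1 in the frame of tray_lip between -0.0976 and -0.0816 m and z of cell_rear1 in the frame of tray_lip between 0.01 and 0.026 m and x of cell_rear2 in the frame of tray_lip between -0.0976 and -0.0816 m and z of cell_rear2 in the frame of tray_lip between 0.01 and 0.026 m and value of joint tray below 0.04 rad and angle between cup_center's own z axis and vertical below 0.1 rad and height (world z) of cup_center below 0.04 m and linear speed of each of cell_front1, cell_front2 below 0.05 m/s); the robot touches nothing.
It fails at once if the tray is let drop (swings back faster than 0.9 rad/s) (velocity of joint tray below -0.9 rad/s).
It fails at once if the gripper touches a cell (contact force between any of cell_front1, cell_front2, cell_middle1, cell_middle2, cell_rear1, cell_rear2 and the fingers above 0.5 N).
It fails at once if a middle or rear cell leaves the tray (x of any of cell_middle1, cell_middle2, cell_rear1, cell_rear2 in the frame of tray_lip above 0 m).
It fails at once if a tool or other thing on the bench is moved by more than 30 mm (distance of any of hub, wrench, screwdriver, flask, jar, tape, meter from where it was at the start of the episode above 0.03 m).
It also fails if it takes over 67 s, if anything falls off the work surface, if the arm or the gripper's body presses on something with over 40 N, if the wrist force passes 120 N, or if a joint passes its speed limit or range.

## Working session

There is one attempt and no reset: what is moved stays moved. The work goes in short steps, Python scripts to look and compute and a tool call to move; the robot and the scene stay as the last step left them, time stands still between calls to the robot, and variables do not carry over. Pictures are saved under pics/ and viewed, and the job is handed in when it is done.

Besides the shell and the picture viewer there is one more tool, called after "Emit:" as name(argument=value, ...), one argument or row to a line, values as JSON. move_arm: Moves the arm, as the interface text tells. Its arguments: {"type":"object","properties":{"deltas":{"type":"array"},"force":{"type":"number"}},"required":["deltas"]}

```bash
mkdir -p pics
python3 - <<'E'
from station import manip, viewer, job
import cv2, numpy as np, pickle
print(manip.sense())
for n in ["scene","side","wrist"]:
    s=viewer.snapshot(n); pickle.dump(s,open(f"pics/{n}0.pkl","wb"))
    cv2.imwrite(f"pics/{n}0.png",s["image"][:,:,::-1]); print(n,s["fovy"],s["cx"],s["cy"],s["R"].round(3).tolist(),s["t"].round(3))
E
```

```text
{'t': 0.0, 'q': array([ 9.41517334e-01,  5.28463968e-01,  1.43388593e+00, -9.21700226e-06,
        1.18142231e+00, -1.78494071e-01]), 'qd': array([ 0.0007104 ,  0.00230122,  0.0003557 , -0.00101279, -0.00087273,
        0.00093414]), 'tau': array([-9.13652057e-04, -4.42356026e+01, -1.78020000e+01, -1.56260639e-04,
        8.33302183e-03,  4.29757989e-06]), 'tcp_pos': array([0.27184046, 0.56199253, 0.23034019]), 'tool_rot': array([-0.37589931,  0.59981074,  0.3753199 ,  0.59838262]), 'force': array([-0.10152673, -0.10088734, -0.42216256]), 'ft_torque': array([0.02468106, 0.00731406, 0.02963624]), 'finger_gap': 1.0019070565695642}
scene 54.42488836165016 279.91921703071574 216.37378057002627 [[0.281, 0.96, 0.015], [0.556, -0.15, -0.818], [-0.783, 0.237, -0.575]] [-0.16  -0.216  1.54 ]
side 44.7755568758969 271.7243113343496 213.31103942029029 [[0.906, -0.424, 0.0], [-0.327, -0.699, -0.636], [0.27, 0.576, -0.772]] [-0.493  0.252  1.218]
wrist 71.09038974840112 281.9687464910153 213.81499735082926 [[0.436, 0.9, -0.003], [0.869, -0.42, 0.26], [0.233, -0.116, -0.966]] [-0.624 -0.035  0.378]
```

View pics/scene0.png

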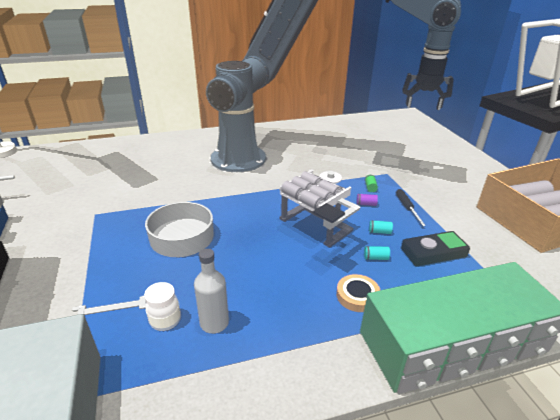

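View pics/side0.png

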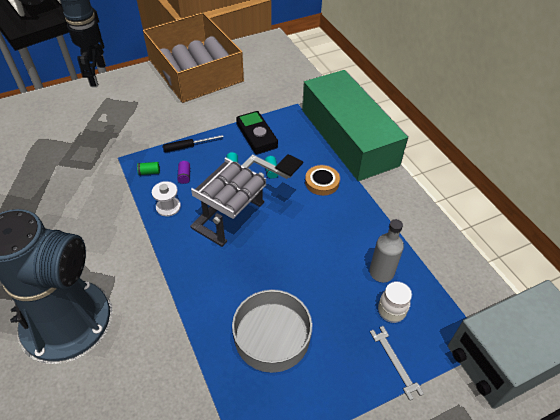

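View pics/wrist0.png

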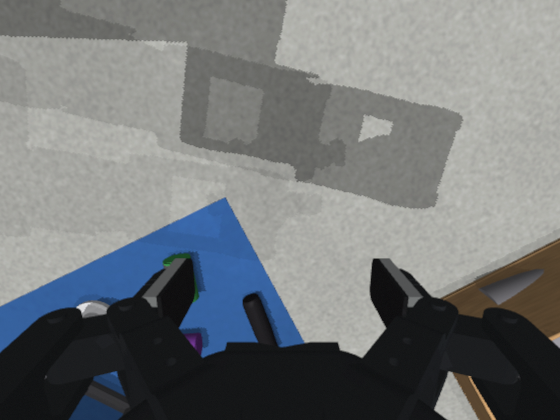

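The scene view shows the cup at pixel (180,228). The tray on its stand is at (320,200), with its black plate at (355,190). The flask is at (210,300), the jar at (162,305) and the tape at (358,292). Next I'll build a top-down height map.

```bash
cat > h.py <<'E'
import numpy as np, cv2, pickle
def cloud(s):
    d=s["depth"]; f=210/np.tan(np.radians(s["fovy"]/2))
    v,u=np.mgrid[0:420,0:560]
    c=np.stack([(u-s["cx"])/f*d,(v-s["cy"])/f*d,d],-1)
    X=(c-s["t"])@s["R"]   # R^T (c-t)
    return X.reshape(-1,3)[d.ravel()>0], s["image"].reshape(-1,3)[d.ravel()>0]
def proj(s,X):
    f=210/np.tan(np.radians(s["fovy"]/2)); c=np.asarray(X)@s["R"].T+s["t"]
    return np.c_[c[:,0]/c[:,2]*f+s["cx"],c[:,1]/c[:,2]*f+s["cy"]]
E
python3 - <<'E'
from h import *
P=[];C=[]
for n in ["scene","side"]:
    p,c=cloud(pickle.load(open(f"pics/{n}0.pkl","rb")));P.append(p);C.append(c)
for p in P:
    m=(abs(p[:,2])<.015)&(p[:,0]>.3)&(p[:,0]<.8)&(abs(p[:,1])<.4); print(np.median(p[m,2]))
p=np.vstack(P);c=np.vstack(C)
# topdown: x up, y left ; 1mm/px ; x .25-.85, y -.4..+.4
im=np.zeros((600,800,3),np.uint8); z=np.full((600,800),-1.)
m=(p[:,0]>.25)&(p[:,0]<.85)&(abs(p[:,1])<.4)&(p[:,2]<.3);p=p[m];c=c[m]
o=np.argsort(p[:,2]);p=p[o];c=c[o]
for q,k in zip(p,c):
    r=int((.85-q[0])*1000);l=int((.4-q[1])*1000); im[max(r-1,0):r+2,max(l-1,0):l+2]=k[::-1]; 
cv2.imwrite("pics/top0.png",im); np.savez("pics/pc0.npz",p=p,c=c)
E
```

```text
0.002595596966599931
0.001997509152230535
```

View pics/top0.png

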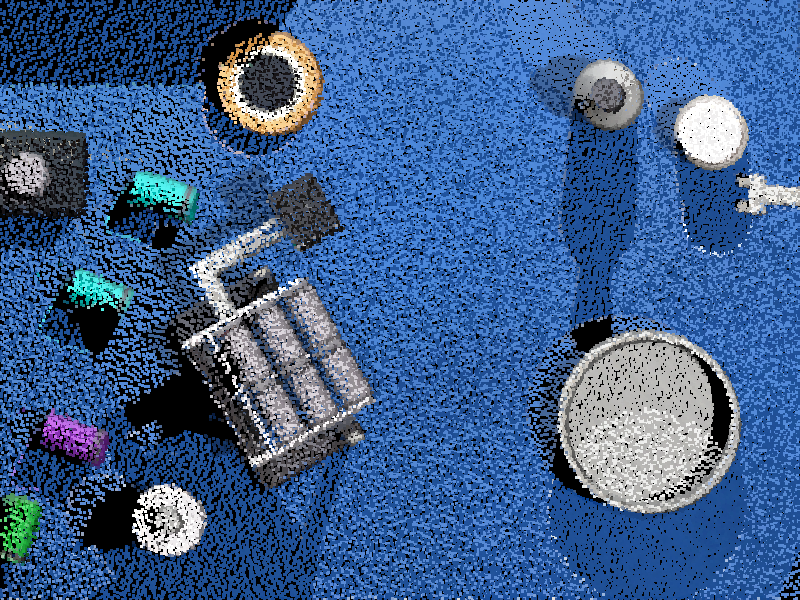

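The top-down map shows the tray's lip running from (300,283) to (372,395), the plate at (307,212) and the cup at (650,420). Next, precise fits.

```bash
cat > fit.py <<'E'
from h import *
from scipy.optimize import least_squares
d=np.load("pics/pc0.npz");p=d["p"];c=d["c"].astype(int)
# cup rim
m=(np.hypot(p[:,0]-.43,p[:,1]+.25)<.115)&(p[:,2]>.056)&(p[:,2]<.07)
q=p[m]; r=least_squares(lambda a:np.hypot(q[:,0]-a[0],q[:,1]-a[1])-a[2],[.43,-.25,.088],loss="soft_l1",f_scale=.003).x
print("cup",r,np.median(q[:,2]),m.sum())
# plate
m=(abs(p[:,0]-.638)<.06)&(abs(p[:,1]-.093)<.06)&(p[:,2]>.155)&(p[:,2]<.175)&(c.max(1)<95)
q=p[m]; print("plate n",m.sum(),np.median(q[:,2]))
rc=cv2.minAreaRect((q[:,:2]*1000).astype(np.float32)); print(rc)
# tray cells top: z> .14
yaw0=np.arctan2(-.84,.55)
m=(abs(p[:,0]-.48)<.12)&(abs(p[:,1]-.12)<.12)&(p[:,2]>.1)&(p[:,2]<.155)
q=p[m]
def loss(a):
    # fit model: cell surfaces z = .115+.0175+sqrt(r2-(u-ui)2)
    pass
from scipy.optimize import minimize
def cost(a):
    x,y,yaw=a; dx=q[:,0]-x;dy=q[:,1]-y
    u=dx*np.cos(yaw)+dy*np.sin(yaw); v=-dx*np.sin(yaw)+dy*np.cos(yaw)
    best=np.full(len(q),.01)
    ins=(abs(v)<.064)
    for ui in(-.014,-.052,-.090):
        e=abs(np.hypot(u-ui,q[:,2]-.1345)-.0175); best=np.where(ins,np.minimum(best,e),best)
    return np.minimum(best,.006).sum()
best=None
for yw in np.radians([-66,-62,-58,-54,-50]):
  for dx in(-.015,0,.015):
    for dy in(-.015,0,.015):
      r=minimize(cost,[.515+dx,.064+dy,yw],method="Nelder-Mead",options=dict(initial_simplex=np.array([[.515+dx,.064+dy,yw],[.525+dx,.064+dy,yw],[.515+dx,.074+dy,yw],[.515+dx,.064+dy,yw+.05]])))
      if best is None or r.fun<best.fun: best=r
x,y,yaw=best.x
print("lip",x,y,np.degrees(yaw),best.fun/len(q))
ex=np.array([np.cos(yaw),np.sin(yaw)]);ey=np.array([-ex[1],ex[0]]);L=np.array([x,y])
print("drop",L+.04*ex,"plate pred",L+.035*ex+.125*ey,"hinge",L-.035*ex)
E
python3 fit.py
```

```text
cup [ 0.42748487 -0.24931082  0.08692385] 0.06023049246012535 1000
plate n 687 0.1658305629187896
((637.5267944335938, 94.95755767822266), (65.48892211914062, 53.95008850097656), 27.667375564575195)
lip 0.5118988424712301 0.06498625117050755 -60.19340151078493 0.0030923096294755755
drop [0.5317818  0.03027792] plate pred [0.63775996 0.0967507 ] hinge [0.49450126 0.09535604]
```

The fits agree. The plate predicted from the tray fit is (0.638,0.097) and the measured one is (0.6375,0.095) at z 0.166. The cup rim's mid-wall radius is 87 mm, as expected. I'll grip the cup by the rim on the side away from the tray and check the overlay first.

```bash
cat >> h.py <<'E'
from scipy.spatial.transform import Rotation as Ro
YAW=np.radians(-60.2); EX=np.array([np.cos(YAW),np.sin(YAW),0]);EY=np.array([-EX[1],EX[0],0]);LIP=np.array([.5119,.0650,0]);DROP=LIP+.04*EX
CUP=np.array([.4275,-.2493,0])
def down(zdir):  # tool rot with x down, z=zdir
    z=np.array(zdir)/np.linalg.norm(zdir);x=np.array([0,0,-1.]);return Ro.from_matrix(np.c_[x,np.cross(z,x),z])
def delta(p,R,tp,tR):
    print("mm tool axes",(R.inv().apply(np.array(tp)-p)*1e3).round(1),"rot deg",np.degrees((R.inv()*tR).as_rotvec()).round(2))
E
python3 - <<'E'
from h import *
from station import manip
s=manip.sense();R=Ro.from_quat(s["tool_rot"]);p=s["tcp_pos"]
print(R.as_matrix().round(3).tolist(), s["q"][[0,5]])
g=CUP+.0875*EX; print("grasp",g,"place",DROP+.0875*EX)
for sg in(1,-1):
  delta(p,R,[g[0],g[1],.2],down(sg*EX))
s=pickle.load(open("pics/scene0.pkl","rb"));im=s["image"][:,:,::-1].copy()
pts=[LIP+[0,0,.115],LIP+[0,0,.115]+.07*EY,LIP+[0,0,.115]-.07*EY,DROP,LIP+.035*EX+.125*EY+[0,0,.165],CUP+[0,0,.004],g+[0,0,.06]]
for u,v in proj(s,pts): cv2.circle(im,(int(round(u)),int(round(v))),2,(0,0,255),-1)
cv2.imwrite("pics/ov.png",cv2.resize(im[150:280,130:400],None,fx=2.9,fy=2.9))
E
```

```text
[[-0.001, -0.9, 0.436], [-0.001, 0.436, 0.9], [-1.0, 0.0, -0.002]] [ 0.94151193 -0.17851644]
grasp [ 0.47098522 -0.32522948  0.        ] place [ 0.57526418 -0.0456401   0.        ]
mm tool axes [  31.6 -565.8 -711.9] rot deg [ 1.2437e+02 -7.0000e-02  9.0000e-02]
mm tool axes [  31.6 -565.8 -711.9] rot deg [-55.63  -0.08  -0.06]
```

View pics/ov.png

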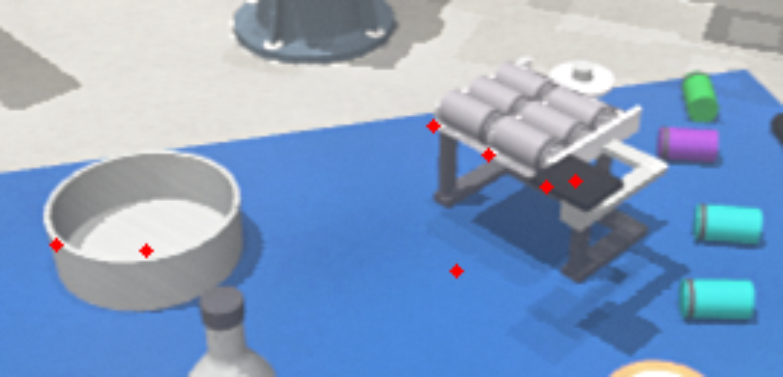

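```bash
cat >> h.py <<'E'
def plan(p,R,path,jaw,turn=0.):
    """path: list of world points; turn: total deg about tool x, spread evenly"""
    out=[];n=len(path);p=np.array(p,float)
    for i,t in enumerate(path):
        d=(R.inv().apply(np.array(t)-p)*1e3).round(0); r=round(turn/n,1)
        out.append([jaw]+[int(k) for k in d]+[r,0,0])
        p=p+R.apply(d/1e3); R=R*Ro.from_rotvec([np.radians(r),0,0])
    for i in range(0,n,10): print(",".join(str(x) for r in out[i:i+10] for x in r))
    return p,R
E
python3 - <<'E'
from h import *
from station import manip
s=manip.sense();R=Ro.from_quat(s["tool_rot"]);p=s["tcp_pos"]
g=CUP+.0875*EX
a0,a1=np.arctan2(p[1],p[0]),np.arctan2(g[1],g[0]);r0,r1=np.hypot(*p[:2]),np.hypot(*g[:2])
path=[]
for k in range(1,25):
    f=k/24;a=a0+(a1-a0)*f;r=r0+(r1-r0)*f; z=np.interp(k,[0,5,18,24],[p[2],.26,.26,.14])
    path.append([r*np.cos(a),r*np.sin(a),z])
plan(p,R,path,45,124.4)
E
```

```text
45,-6,-45,-4,5.2,0,0,45,-6,-44,-3,5.2,0,0,45,-6,-45,-2,5.2,0,0,45,-6,-44,-1,5.2,0,0,45,-5,-44,0,5.2,0,0,45,0,-44,0,5.2,0,0,45,0,-44,1,5.2,0,0,45,0,-44,2,5.2,0,0,45,0,-43,3,5.2,0,0,45,0,-44,4,5.2,0,0
45,0,-43,4,5.2,0,0,45,0,-42,5,5.2,0,0,45,0,-43,7,5.2,0,0,45,0,-42,6,5.2,0,0,45,0,-42,8,5.2,0,0,45,0,-42,8,5.2,0,0,45,0,-41,9,5.2,0,0,45,0,-41,10,5.2,0,0,45,20,-41,11,5.2,0,0,45,20,-40,11,5.2,0,0
45,20,-40,12,5.2,0,0,45,20,-40,12,5.2,0,0,45,20,-39,14,5.2,0,0,45,21,-39,14,5.2,0,0
```

Emit:
move_arm(
  deltas=[45,-6,-45,-4,5.2,0,0,45,-6,-44,-3,5.2,0,0,45,-6,-45,-2,5.2,0,0,45,-6,-44,-1,5.2,0,0,45,-5,-44,0,5.2,0,0,45,0,-44,0,5.2,0,0,45,0,-44,1,5.2,0,0,45,0,-44,2,5.2,0,0,45,0,-43,3,5.2,0,0,45,0,-44,4,5.2,0,0],
)

```text
t: 1.15
tcp_pos: [0.5561, 0.2342, 0.26]
tool_rot: [-0.074, 0.703, 0.074, 0.703]
force: [0.6, -0.5, 0.6]
finger_gap: 0.526
```

Emit:
move_arm(
  deltas=[45,0,-43,4,5.2,0,0,45,0,-42,5,5.2,0,0,45,0,-43,7,5.2,0,0,45,0,-42,6,5.2,0,0,45,0,-42,8,5.2,0,0,45,0,-42,8,5.2,0,0,45,0,-41,9,5.2,0,0,45,0,-41,10,5.2,0,0,45,20,-41,11,5.2,0,0,45,20,-40,11,5.2,0,0],
)

```text
t: 2.15
tcp_pos: [0.5529, -0.1826, 0.2203]
tool_rot: [0.242, 0.664, -0.242, 0.665]
force: [0.3, -0.1, -0.0]
finger_gap: 0.525
```

Emit:
move_arm(
  deltas=[45,20,-40,12,5.2,0,0,45,20,-40,12,5.2,0,0,45,20,-39,14,5.2,0,0,45,21,-39,14,5.2,0,0,45,0,0,0,0,0,0,45,0,0,0,0,0,0],
)

```text
t: 2.75
tcp_pos: [0.4704, -0.3254, 0.1386]
tool_rot: [0.358, 0.611, -0.357, 0.609]
force: [0.2, 0.2, -0.1]
finger_gap: 0.529
```

Run:
```python
from h import *
from station import manip,viewer
s=manip.sense();R=Ro.from_quat(s["tool_rot"]);p=s["tcp_pos"];g=CUP+.0875*EX
print(p,s["q"].round(2),s["force"].round(2),s["t"]); delta(p,R,[g[0],g[1],.034],down(EX))
c=viewer.snapshot("wrist"); pickle.dump(c,open("pics/w1.pkl","wb")); cv2.imwrite("pics/w1.png",c["image"][:,:,::-1])
P,C=cloud(c); m=(np.hypot(P[:,0]-.4275,P[:,1]+.249)<.12)&(P[:,2]>.054)&(P[:,2]<.068); q=P[m]
from scipy.optimize import least_squares
print(m.sum(),least_squares(lambda a:np.hypot(q[:,0]-a[0],q[:,1]-a[1])-a[2],[.43,-.25,.088],loss="soft_l1",f_scale=.003).x)
```

```text
[ 0.47044204 -0.32537934  0.13855738] [-0.8   0.58  1.65  0.    0.91  0.26] [ 0.2   0.15 -0.11] 2.75
mm tool axes [104.6   0.6   0.4] rot deg [-0.54 -0.12  0.  ]
4631 [ 0.43042602 -0.24843687  0.08632177]
```

View pics/w1.png

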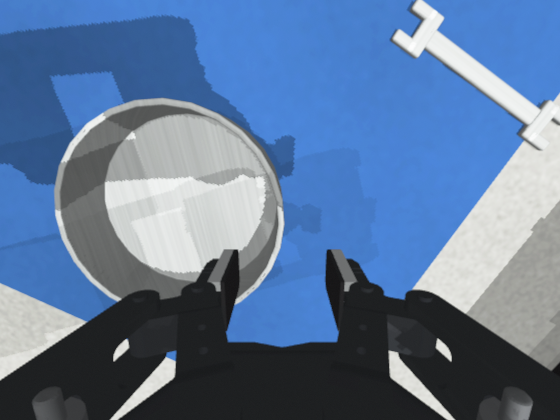

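The wrist view shows the cup wall near (280,235), midway between the pads at (230,280) and (335,280). I'll descend and grip.

Emit:
move_arm(
  deltas=[45,25,0,0,0,0,0,45,25,0,0,0,0,0,45,25,1,0,-0.5,0,0,45,20,0,0,0,0,0,45,10,0,0,0,0,0,45,0,0,0,0,0,0],
)

```text
t: 3.4
tcp_pos: [0.4726, -0.323, 0.0338]
tool_rot: [0.354, 0.613, -0.353, 0.612]
force: [-0.2, 0.2, 0.3]
finger_gap: 0.524
```

Emit:
move_arm(
  deltas=[0,0,0,0,0,0,0,0,0,0,0,0,0,0,0,0,0,0,0,0,0,0,0,0,0,0,0,0,0,0,0,0,0,0,0,0,0,0,0,0,0,0],
  force=80,
)

```text
t: 4.0
tcp_pos: [0.4714, -0.3243, 0.0356]
tool_rot: [0.354, 0.613, -0.354, 0.612]
force: [-1.9, 1.1, 5.1]
finger_gap: 0.042
```

```bash
cat > look.py <<'E'
import sys
from h import *
from station import manip,viewer
tag=sys.argv[1]
for n in sys.argv[2:]:
    c=viewer.snapshot(n); pickle.dump(c,open(f"pics/{n}{tag}.pkl","wb")); cv2.imwrite(f"pics/{n}{tag}.png",c["image"][:,:,::-1])
s=manip.sense(); print(s["tcp_pos"].round(4),s["tool_rot"].round(4),s["force"].round(2),s["ft_torque"].round(2),s["finger_gap"],s["t"],s["q"].round(2))
E
python3 look.py 2 side wrist
```

```text
[ 0.4714 -0.3243  0.0356] [ 0.3541  0.6126 -0.3541  0.6115] [-1.84  0.31  5.45] [0.77 0.46 0.21] 0.04534327628157839 4.1 [-0.8   0.75  1.7  -0.    0.7   0.25]
```

View pics/side2.png

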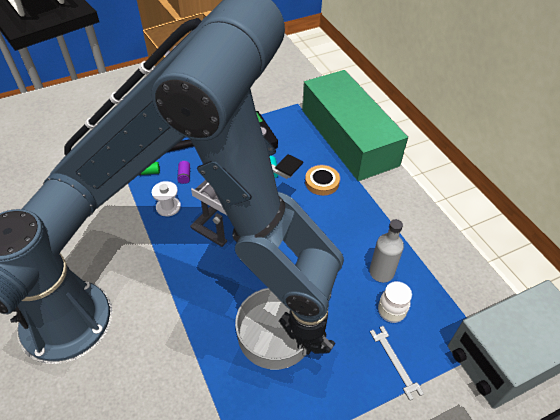

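Emit:
move_arm(
  deltas=[0,-5,0,0,0,0,0,0,-10,0,0,0,0,0,0,-10,0,0,0,0,0,0,0,0,0,0,0,0],
)

```text
t: 4.5
tcp_pos: [0.4736, -0.3259, 0.0612]
tool_rot: [0.354, 0.61, -0.355, 0.614]
force: [0.7, -0.9, -4.5]
finger_gap: 0.044
```

```bash
python3 look.py 3 wrist scene
python3 - <<'E'
from h import *
from station import manip
s=manip.sense();R=Ro.from_quat(s["tool_rot"]);p=s["tcp_pos"]
print("tool z yaw",R.as_matrix().T.round(3).tolist())
P,C=cloud(pickle.load(open("pics/scene3.pkl","rb")))
from scipy.optimize import least_squares
m=(np.hypot(P[:,0]-.4275,P[:,1]+.249)<.10)&(P[:,2]>.07)&(P[:,2]<.095)
q=P[m]; r=least_squares(lambda a:np.hypot(q[:,0]-a[0],q[:,1]-a[1])-a[2],[.43,-.25,.088],loss="soft_l1",f_scale=.003).x
print("cup",r,np.median(q[:,2]),m.sum()); off=r[:2]-p[:2]; print("off",off)
A=np.c_[q,np.ones(len(q))]
co,*_=np.linalg.lstsq(np.c_[q[:,:2],np.ones(len(q))],q[:,2],rcond=None); print("rim slope",co)
E
```

```text
[ 0.4727 -0.325   0.0599] [ 0.354   0.6113 -0.3544  0.6126] [ 0.18 -0.99 -4.17] [-0.31 -0.11  0.04] 0.04088928401815871 4.6 [-0.8   0.7   1.69 -0.    0.74  0.25]
tool z yaw [[0.001, -0.001, -1.0], [0.867, 0.498, 0.0], [0.498, -0.867, 0.002]]
cup [ 0.4408644  -0.2449918   0.08670266] 0.07812702624505485 457
off [-0.0317972   0.08000709]
rim slope [ 0.01696262 -0.0304157   0.06344821]
```

View pics/scene3.png

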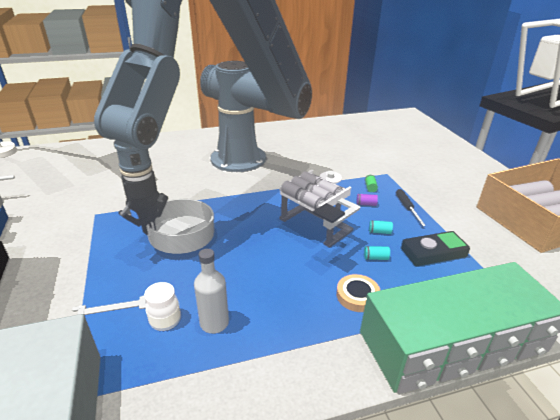

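The cup is held at its rim, with its weight showing as −4.2 N. It is about 20 mm up and nearly level. I'll carry it round to the front of the tray and then in under the lip.

Run:
```python
from h import *
from station import manip
s=manip.sense();R=Ro.from_quat(s["tool_rot"]);p=s["tcp_pos"]
W=DROP+.21*EX+[0,0,.058]; D=DROP+.0885*EX+[0,0,.058]
print(W,D)
f=lambda a,b,n:[a+(b-a)*(k/n) for k in range(1,n+1)]
p1,R1=plan(p,R,f(p,W,10),0); p2,R2=plan(p1,R1,f(p1,D,7),0); print(p2)
```

```text
[ 0.63614349 -0.15194136  0.058     ] [ 0.57576115 -0.04650786  0.058     ]
0,0,23,-7,0.0,0,0,0,0,23,-7,0.0,0,0,0,1,22,-7,0.0,0,0,0,0,23,-6,0.0,0,0,0,0,23,-7,0.0,0,0,0,0,23,-7,0.0,0,0,0,0,23,-7,0.0,0,0,0,0,22,-7,0.0,0,0,0,1,23,-7,0.0,0,0,0,0,23,-7,0.0,0,0
0,0,0,-17,0.0,0,0,0,0,0,-18,0.0,0,0,0,0,0,-17,0.0,0,0,0,0,0,-17,0.0,0,0,0,0,0,-18,0.0,0,0,0,0,0,-17,0.0,0,0,0,0,0,-17,0.0,0,0
[ 0.57574318 -0.04668772  0.05760497]
```

Emit:
move_arm(
  deltas=[0,0,23,-7,0,0,0,0,0,23,-7,0,0,0,0,0,23,-7,0,0,0,0,0,23,-7,0,0,0,0,0,23,-7,0,0,0,0,0,23,-7,0,0,0,0,0,23,-7,0,0,0,0,0,23,-7,0,0,0,0,0,22,-7,0,0,0,0,0,22,-6,0,0,0],
)

```text
t: 5.6
tcp_pos: [0.6354, -0.15, 0.0584]
tool_rot: [0.354, 0.613, -0.354, 0.611]
force: [0.1, -0.4, -2.7]
finger_gap: 0.042
```

Emit:
move_arm(
  deltas=[0,0,0,-17,0,0,0,0,0,0,-18,0,0,0,0,0,0,-17,0,0,0,0,0,0,-17,0,0,0,0,0,0,-18,0,0,0,0,0,0,-17,0,0,0,0,0,0,-17,0,0,0,0,0,0,0,0,0,0,0,0,0,0,0,0,0],
)

```text
t: 6.5
tcp_pos: [0.5756, -0.0459, 0.0595]
tool_rot: [0.354, 0.612, -0.354, 0.613]
force: [1.1, -1.1, -3.8]
finger_gap: 0.042
```

```bash
python3 look.py 4 scene side
python3 - <<'E'
from h import *
from station import manip
s=manip.sense();R=Ro.from_quat(s["tool_rot"]);p=s["tcp_pos"]
D=DROP+.0885*EX; delta(p,R,[D[0],D[1],.0345],down(EX))
E
```

```text
[ 0.5764 -0.0468  0.0596] [ 0.3544  0.6111 -0.3542  0.6127] [ 1.14 -0.37 -3.56] [-0.35 -0.13 -0.01] 0.04192950258251189 6.6 [-0.27  0.71  1.68 -0.    0.75  0.78]
mm tool axes [25.1 -0.4 -0.6] rot deg [ 0.06  0.1  -0.08]
```

View pics/scene4.png

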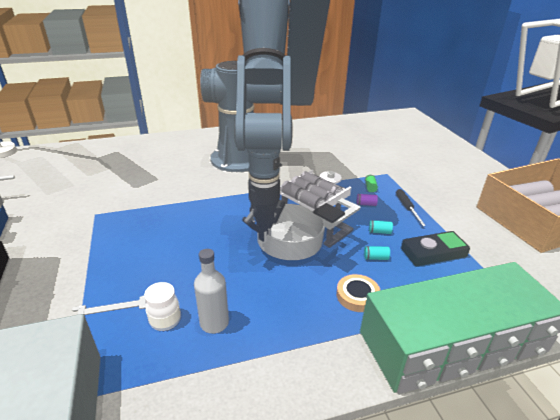

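View pics/side4.png

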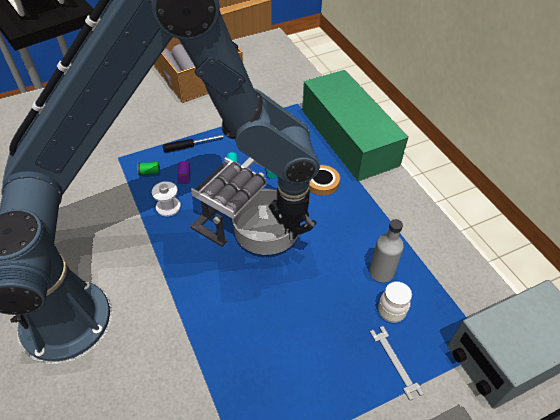

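The cup is under the lip (scene (292,230)) and clear of the stand. I'll lower it and release.

Emit:
move_arm(
  deltas=[0,8,0,0,0,0,0,0,8,0,0,0,0,0,0,4,0,0,0,0,0,0,3,0,0,0,0,0,0,2,0,0,0,0,0,0,0,0,0,0,0,0],
)

```text
t: 7.2
tcp_pos: [0.5767, -0.0474, 0.0357]
tool_rot: [0.355, 0.611, -0.354, 0.613]
force: [0.5, -3.8, 6.6]
finger_gap: 0.043
```

Emit:
move_arm(
  deltas=[40,0,0,0,0,0,0,40,0,0,0,0,0,0,40,0,0,0,0,0,0,40,0,0,0,0,0,0,40,-15,0,0,0,0,0,40,-30,0,0,0,0,0,40,-40,0,0,0,0,0,40,-45,0,0,0,0,0,40,-45,0,0,0,0,0,40,0,0,0,0,0,0],
)

```text
t: 8.2
tcp_pos: [0.5795, -0.0471, 0.2172]
tool_rot: [0.355, 0.607, -0.353, 0.617]
force: [0.4, 0.4, 0.3]
finger_gap: 0.468
```

```bash
python3 look.py 5 scene side wrist
python3 - <<'E'
from h import *
from scipy.optimize import least_squares
P=np.vstack([cloud(pickle.load(open(f"pics/{n}5.pkl","rb")))[0] for n in["scene","side","wrist"]])
m=(np.hypot(P[:,0]-.532,P[:,1]-.03)<.105)&(P[:,2]>.054)&(P[:,2]<.068)
q=P[m]; r=least_squares(lambda a:np.hypot(q[:,0]-a[0],q[:,1]-a[1])-a[2],[.53,.03,.088],loss="soft_l1",f_scale=.003).x
d=np.r_[r[:2],0]-DROP
print("cup",r,m.sum(),"off u,v mm",d@EX*1e3,d@EY*1e3)
E
```

```text
[ 0.5747 -0.046   0.2099] [ 0.3542  0.6119 -0.3542  0.6121] [-0.26 -0.68 -1.28] [ 0.01  0.03 -0.07] 0.46875812130301064 8.35 [-0.27  0.49  1.58 -0.    1.07  0.78]
cup [0.54483884 0.03193059 0.08663893] 3190 off u,v mm 5.066235903015257 12.148557973895256
```

View pics/wrist5.png

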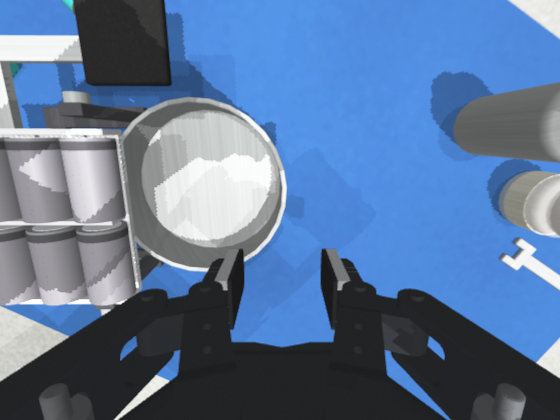

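View pics/scene5.png

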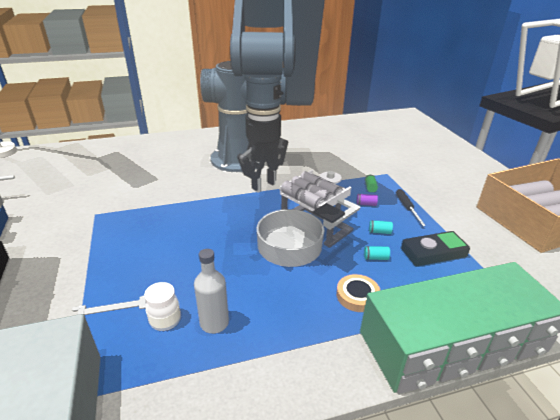

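Run:
```python
from h import *
from scipy.optimize import least_squares,minimize
for n in["scene","side","wrist"]:
    P=cloud(pickle.load(open(f"pics/{n}5.pkl","rb")))[0]
    m=(np.hypot(P[:,0]-.535,P[:,1]-.03)<.11)&(P[:,2]>.052)&(P[:,2]<.068)
    q=P[m]; 
    r=least_squares(lambda a:np.hypot(q[:,0]-a[0],q[:,1]-a[1])-.0875,[.53,.03],loss="soft_l1",f_scale=.003).x
    d=np.r_[r[:2],0]-DROP
    e=q-np.r_[r,0]; print(n,r,m.sum(),"off u,v",d@EX*1e3,d@EY*1e3, "angle coverage",np.histogram(np.degrees(np.arctan2(e[:,1],e[:,0])),12,(-180,180))[0])
    # tray lateral extents: side wall tops z~.137
    q=P[(P[:,2]>.128)&(P[:,2]<.142)]-LIP; u=q@EX;v=q@EY; k=(u>-.13)&(u<-.0)&(abs(v)<.085)
    h,ed=np.histogram(v[k],34,(-.085,.085)); print(h)
    pl=P[(P[:,2]>.160)&(P[:,2]<.172)]-LIP; u=pl@EX;v=pl@EY;k=(abs(u-.035)<.04)&(abs(v-.125)<.045); print("plate",k.sum(),np.percentile(u[k],[3,97])*1e3,np.percentile(v[k],[3,97])*1e3)
```

```text
scene [0.54467007 0.03266086] 579 off u,v 4.348663222761215 12.36502542435883 angle coverage [54 41 23 44 62 66 58 39 32 42 53 65]
[ 0  0  3 11  3  4  5  2  3  3  4  3  3  4  5  6 15  3  4  5  4  4  4  7
  7  4  3  4  4 48 76 43  0  0]
plate 358 [12.08365222 60.01064235] [ 98.10489495 154.60597165]
side [0.54075713 0.02976152] 451 off u,v 4.91997889973893 7.528610120318792 angle coverage [42 55 52 51 32 35 47 50 53  1  1 32]
[  0   1 119  78  34  12  16  14  14  14  16  12  16  14  12  15  15  33
  13  13  11  14   4  17   9  13   9  12  15  18  18   1   0   0]
plate 1 [18.0532967 18.0532967] [92.06868347 92.06868347]
wrist [0.54510638 0.03263806] 2579 off u,v 4.585282650404801 12.73230456057399 angle coverage [287  29 229 226 231 253 287 330 398   1   0 308]
[  0   0   0 119 102 138 136 147 152 146 150 161 160 160 155 155 584 376
 172 177 181 186 186 184 175 171 163 152 140 130 443 198   0   0]
plate 7389 [14.02991609 61.01624986] [ 97.27444966 138.33303041]
```

The cup is 11 mm off along the lip, toward the plate. I'll regrip it at its true centre line and slide it back.

Run:
```python
from h import *
from station import manip
s=manip.sense();R=Ro.from_quat(s["tool_rot"]);p=s["tcp_pos"]
D=DROP+(.0045+.0875)*EX+.0115*EY; delta(p,R,[D[0],D[1],.036],down(EX))
```

```text
mm tool axes [173.9  12.1   4.5] rot deg [ 0.08  0.01 -0.01]
```

Emit:
move_arm(
  deltas=[40,40,12,4,0,0,0,40,40,0,0,0,0,0,40,40,0,0,0,0,0,40,30,0,0,0,0,0,40,16,0,0,0,0,0,40,8,0,0,0,0,0,40,0,0,0,0,0,0],
)

```text
t: 9.05
tcp_pos: [0.5858, -0.0433, 0.0331]
tool_rot: [0.354, 0.614, -0.355, 0.61]
force: [0.5, -0.4, 0.6]
finger_gap: 0.467
```

Emit:
move_arm(
  deltas=[0,0,0,0,0,0,0,0,0,0,0,0,0,0,0,0,0,0,0,0,0,0,0,0,0,0,0,0,0,0,0,0,0,0,0],
  force=50,
)

```text
t: 9.55
tcp_pos: [0.5871, -0.0438, 0.0364]
tool_rot: [0.354, 0.612, -0.354, 0.612]
force: [-2.6, -1.1, 5.1]
finger_gap: 0.048
```

Emit:
move_arm(
  deltas=[0,0,-4,0,0,0,0,0,0,-4,0,0,0,0,0,0,-3,0,0,0,0,0,0,0,0,0,0,0,0,0,0,0,0,0,0],
)

```text
t: 10.05
tcp_pos: [0.5801, -0.0492, 0.0364]
tool_rot: [0.357, 0.61, -0.354, 0.613]
force: [1.8, 2.1, 6.4]
finger_gap: 0.05
```

Emit:
move_arm(
  deltas=[40,0,0,0,0,0,0,40,0,0,0,0,0,0,40,0,0,0,0,0,0,40,0,0,0,0,0,0,40,-15,0,0,0,0,0,40,-30,0,0,0,0,0,40,-40,0,0,0,0,0,40,-45,0,0,0,0,0,40,-45,0,0,0,0,0,40,0,0,0,0,0,0],
)

```text
t: 11.05
tcp_pos: [0.5824, -0.0503, 0.2183]
tool_rot: [0.355, 0.607, -0.353, 0.617]
force: [1.1, -0.7, 0.1]
finger_gap: 0.467
```

```bash
python3 look.py 6 scene side wrist
python3 - <<'E'
from h import *
from scipy.optimize import least_squares,minimize
for n in["scene","side","wrist"]:
    P=cloud(pickle.load(open(f"pics/{n}6.pkl","rb")))[0]
    m=(np.hypot(P[:,0]-.535,P[:,1]-.03)<.11)&(P[:,2]>.052)&(P[:,2]<.068)
    q=P[m]; 
    r=least_squares(lambda a:np.hypot(q[:,0]-a[0],q[:,1]-a[1])-.0875,[.53,.03],loss="soft_l1",f_scale=.003).x
    d=np.r_[r[:2],0]-DROP
    print(n,r,m.sum(),"off u,v",d@EX*1e3,d@EY*1e3)
E
```

```text
[ 0.5776 -0.049   0.2109] [ 0.3542  0.6118 -0.3542  0.6121] [-0.08 -0.5   0.87] [-0.02  0.01  0.  ] 0.4679001382980669 11.2 [-0.28  0.49  1.57 -0.    1.08  0.77]
scene [0.54216808 0.02701401] 586 off u,v 8.00537845330941 7.387544718277754
side [0.53838775 0.02408986] 480 off u,v 8.66412401273307 2.653879935573423
wrist [0.54299227 0.02682941] 2633 off u,v 8.575169463098362 8.011011506356297
```

View pics/scene6.png

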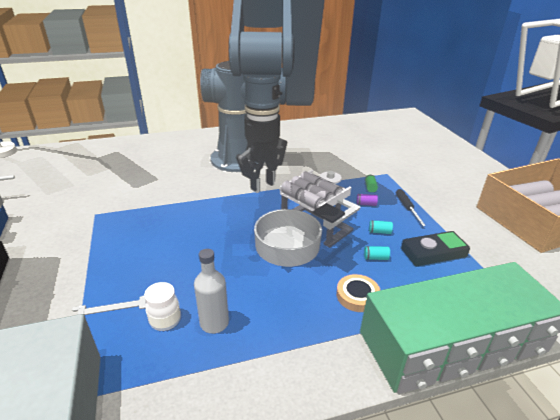

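The cup is now about 8 mm forward and 6 mm sideways of the drop point, about 10 mm in all. That is well inside the 20 mm the task allows, and the cells' spread fits the cup. Now the press. My tool's y axis lies along the hinge, so I can turn the tool with the plate about the hinge. In tool axes that is constant per degree: x 1.22 mm, z 1.05 mm, ry 1°.

Run:
```python
from h import *
from station import manip
s=manip.sense();R=Ro.from_quat(s["tool_rot"]);p=s["tcp_pos"]
D=LIP+.036*EX+.125*EY; delta(p,R,[D[0],D[1],.180],down(EX))
```

```text
mm tool axes [ 30.9 124.8 -95.5] rot deg [ 0.08  0.02 -0.01]
```

Emit:
move_arm(
  deltas=[0,0,31,-10,0,0,0,0,0,31,-20,0,0,0,0,0,31,-20,0,0,0,0,0,31,-20,0,0,0,0,0,0,-20,0,0,0,0,10,0,-5,0,0,0,0,10,0,0,0,0,0,0,10,0,0,0,0,0,0,0,0,0,0,0,0,0,0,0,0,0,0],
)

```text
invalid input at $.deltas: expected a multiple of 7 numbers
```

```bash
python3 look.py 7 scene wrist;  python3 - <<'E'
from h import *
from station import manip
s=manip.sense();R=Ro.from_quat(s["tool_rot"]);p=s["tcp_pos"]
D=LIP+.036*EX+.125*EY; delta(p,R,[D[0],D[1],.1655],down(EX))
E
```

```text
[ 0.5768 -0.0488  0.2091] [ 0.354   0.613  -0.3545  0.6109] [-0.62 -0.07  0.04] [-0.02 -0.02  0.  ] 0.47071475700465776 11.3 [-0.28  0.49  1.57 -0.    1.08  0.77]
mm tool axes [ 43.6 125.4 -94.8] rot deg [ 0.07 -0.13  0.13]
```

View pics/wrist7.png

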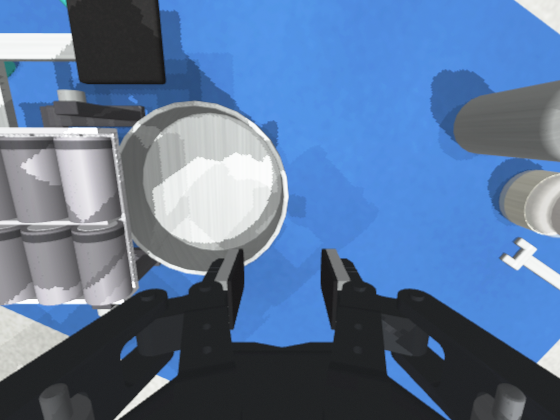

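View pics/scene7.png

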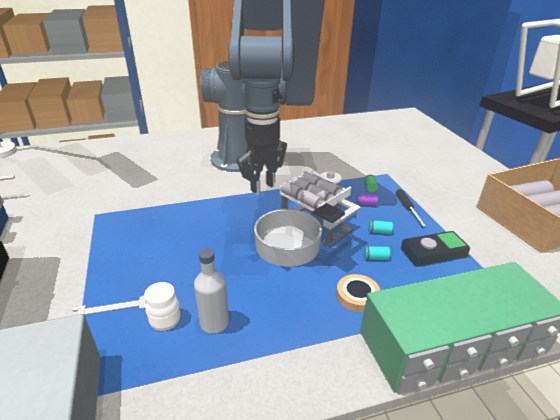

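The call had a missing number and was refused, so nothing moved. Here it is again. The jaws close first, so the fingers stay clear of the cup and cells.

Emit:
move_arm(
  deltas=[0,0,31,-10,0,0,0,0,0,31,-20,0,0,0,0,0,31,-20,0,0,0,0,0,32,-20,0,0,0,0,0,0,-20,0,0,0,0,10,0,-5,0,0,0,0,10,0,0,0,0,0,0,10,0,0,0,0,0,0,0,0,0,0,0,0,0,0,0,0,0,0,0],
)

```text
t: 12.3
tcp_pos: [0.639, 0.0942, 0.1797]
tool_rot: [0.355, 0.612, -0.355, 0.611]
force: [0.8, 1.2, 0.3]
finger_gap: 0.003
```

```bash
python3 look.py 8 scene wrist;  python3 - <<'E'
from h import *
from station import manip
s=manip.sense();R=Ro.from_quat(s["tool_rot"]);p=s["tcp_pos"]
D=LIP+.036*EX+.125*EY; delta(p,R,[D[0],D[1],.1655],down(EX))
E
```

```text
[0.6396 0.0946 0.1806] [ 0.3547  0.6115 -0.3545  0.612 ] [-0.33 -0.56 -0.46] [ 0.04 -0.04  0.01] -0.00038274605685500426 12.4 [-0.03  0.61  1.42 -0.    1.1   1.03]
mm tool axes [15.1 -0.6 -1.8] rot deg [ 0.    0.03 -0.04]
```

View pics/wrist8.png

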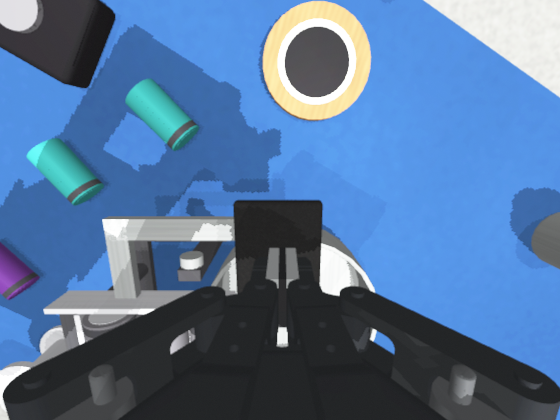

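View pics/scene8.png

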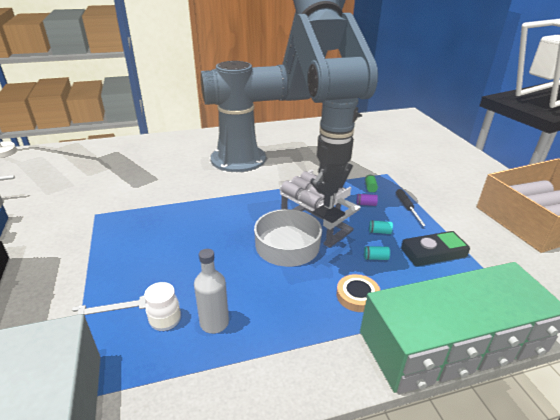

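The shut tips are over the middle of the plate (wrist (283,265) on the black plate, columns 235–322). I'll lower to contact.

Emit:
move_arm(
  deltas=[0,6,0,-2,0,0,0,0,5,0,0,0,0,0,0,2,0,0,0,0,0,0,1,0,0,0,0,0,0,0,0,0,0,0,0],
)

```text
t: 12.9
tcp_pos: [0.6381, 0.0973, 0.1661]
tool_rot: [0.354, 0.612, -0.354, 0.612]
force: [-0.1, -0.7, 0.7]
finger_gap: 0.0
```

Emit:
move_arm(
  deltas=[0,1,0,0,0,0,0,0,0,0,0,0,0,0],
)

```text
t: 13.1
tcp_pos: [0.6382, 0.0972, 0.1653]
tool_rot: [0.354, 0.612, -0.354, 0.612]
force: [0.2, -0.1, -0.6]
finger_gap: -0.0
```

Emit:
move_arm(
  deltas=[0,1,0,0,0,0,0,0,0,0,0,0,0,0],
)

```text
t: 13.3
tcp_pos: [0.6383, 0.0972, 0.1651]
tool_rot: [0.354, 0.612, -0.354, 0.612]
force: [-1.4, -0.7, 4.5]
finger_gap: -0.002
```

Contact at z 0.165, as expected. I'll tilt to 16° first.

Emit:
move_arm(
  deltas=[0,2.5,0,2,0,2,0,0,2.5,0,2,0,2,0,0,2.4,0,2.1,0,2,0,0,2.4,0,2.1,0,2,0,0,2.4,0,2.1,0,2,0,0,2.4,0,2.1,0,2,0,0,2.4,0,2.1,0,2,0,0,2.4,0,2.1,0,2,0,0,0,0,0,0,0,0],
)

```text
t: 14.2
tcp_pos: [0.6458, 0.0838, 0.1418]
tool_rot: [0.401, 0.691, -0.302, 0.52]
force: [-0.1, 0.2, 2.7]
finger_gap: -0.002
```

```bash
python3 look.py 9 scene side;  cat > ang.py <<'E'
from h import *
from station import manip
s=manip.sense();R=Ro.from_quat(s["tool_rot"]);p=s["tcp_pos"]
H=LIP-.035*EX+[0,0,.105]; d=p-H; u,z=d@EX,d[2]
print("u,z,r",u*1e3,z*1e3,np.hypot(u,z)*1e3,"tray ang (tcp)",np.arctan2(.060,.071)-np.arctan2(z,u),"tool tilt",(down(EX).inv()*R).as_rotvec(),"v",d@EY*1e3)
E
python3 ang.py
```

```text
[0.6456 0.0841 0.1426] [ 0.4     0.6909 -0.3019  0.5211] [ 0.12 -1.04  3.93] [-0.14 -0.02 -0.02] -0.0007360694923988143 14.3 [-0.14  0.72  1.35  0.23  1.25  0.82]
u,z,r 84.84194235742669 37.58637291570687 92.79488462161852 tray ang (tcp) 0.28459400229867216 tool tilt [-0.00070957  0.27819679 -0.00035327] v 125.53375842961107
```

View pics/side9.png

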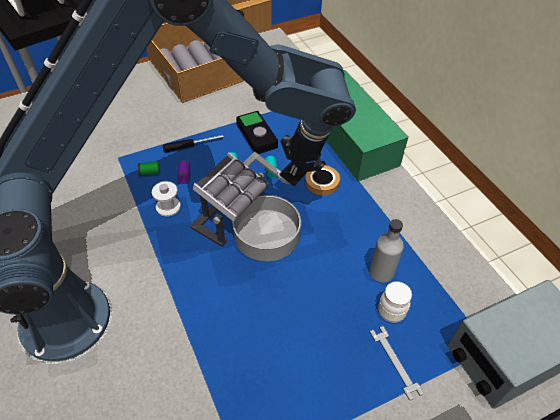

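View pics/scene9.png

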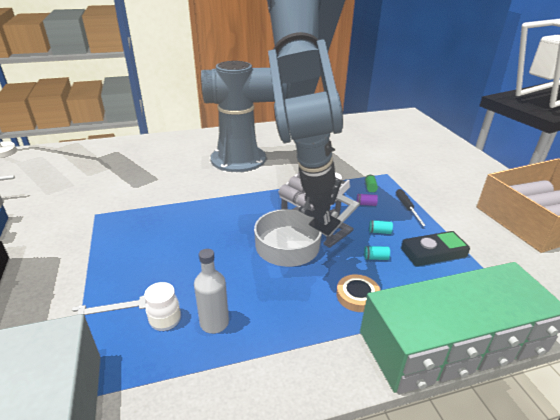

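The tool tracks the arc and the tray is at about 0.28 rad, with all six cells in place (side (235,188)). I'll go on to 25° at 1°/row.

Emit:
move_arm(
  deltas=[0,1.2,0,1,0,1,0,0,1.2,0,1,0,1,0,0,1.2,0,1,0,1,0,0,1.2,0,1,0,1,0,0,1.2,0,1,0,1,0,0,1.2,0,1,0,1,0,0,1.2,0,1,0,1,0,0,1.2,0,1,0,1,0,0,1.2,0,1,0,1,0,0,0,0,0,0,0,0],
)

```text
t: 15.3
tcp_pos: [0.648, 0.0801, 0.1291]
tool_rot: [0.423, 0.73, -0.269, 0.465]
force: [0.2, -4.9, 3.1]
finger_gap: -0.003
```

```bash
python3 look.py 10 side; python3 ang.py
```

```text
[0.6479 0.0801 0.1293] [ 0.4227  0.7297 -0.2695  0.4651] [ 1.24 -5.93  4.71] [-0.75 -0.1   0.2 ] -0.0017608871229701833 15.35 [-0.2   0.79  1.3   0.33  1.37  0.74]
u,z,r 89.45979878768634 24.30110014744026 92.70166701580531 tray ang (tcp) 0.43638294691882334 tool tilt [-5.38857784e-04  4.35770178e-01 -2.18577961e-04] v 125.5729291766084
```

View pics/side10.png

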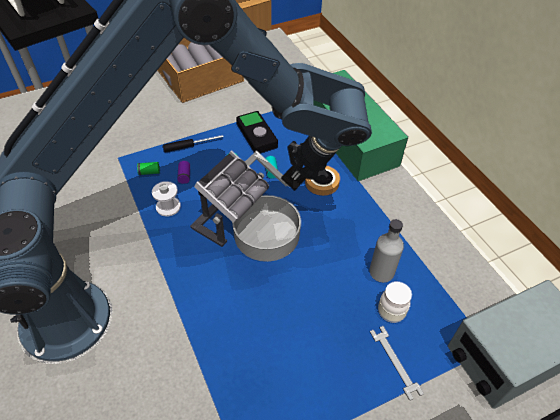

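Emit:
move_arm(
  deltas=[0,1.2,0,1.2,0,1,0,0,1.2,0,1.2,0,1,0,0,0,0,0,0,0,0,0,0,0,0,0,0,0],
)

```text
t: 15.75
tcp_pos: [0.6483, 0.0797, 0.1265]
tool_rot: [0.427, 0.738, -0.262, 0.453]
force: [0.8, -5.1, 3.2]
finger_gap: 0.004
```

```bash
python3 look.py 11 side; python3 ang.py; python3 -c "
import cv2;i=cv2.imread('pics/side11.png');cv2.imwrite('pics/c11.png',cv2.resize(i[130:270,180:350],None,fx=4,fy=4))"
```

```text
[0.6483 0.0797 0.1266] [ 0.427   0.7377 -0.2619  0.4526] [ 2.05 -4.85  3.4 ] [-0.72 -0.14  0.1 ] 0.00036877106044949203 15.8 [-0.21  0.8   1.28  0.35  1.39  0.72]
u,z,r 90.0455050171687 21.61411847854171 92.60325637579594 tray ang (tcp) 0.46604666571768105 tool tilt [-1.31448768e-03  4.70113507e-01 -2.26251078e-04] v 125.65408272089695
```

View pics/c11.png

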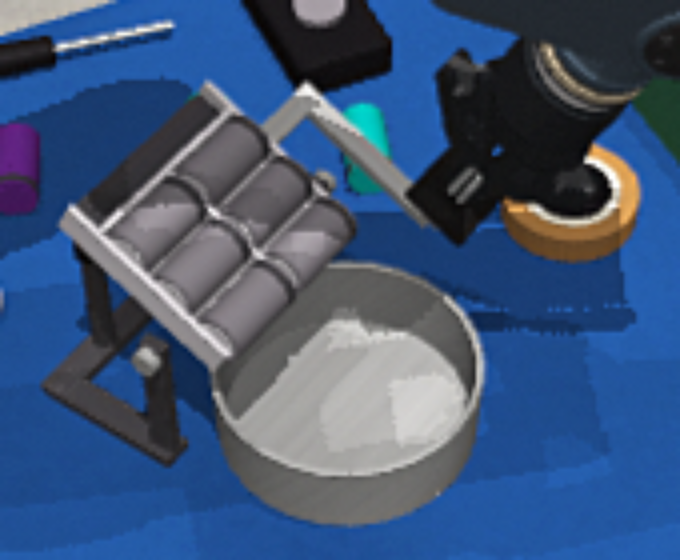

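At 0.468 rad all six cells are still in their rows. I'll continue in 1° steps with pauses.

Emit:
move_arm(
  deltas=[0,1.2,0,1.1,0,1,0,0,0,0,0,0,0,0,0,0,0,0,0,0,0,0,1.2,0,1.1,0,1,0,0,0,0,0,0,0,0,0,0,0,0,0,0,0],
)

```text
t: 16.4
tcp_pos: [0.6487, 0.0792, 0.1236]
tool_rot: [0.432, 0.746, -0.254, 0.44]
force: [0.5, -4.2, 2.8]
finger_gap: -0.001
```

```bash
python3 look.py 12 side; python3 ang.py; python3 -c "
import cv2;i=cv2.imread('pics/side12.png');cv2.imwrite('pics/c12.png',cv2.resize(i[130:270,180:350],None,fx=4,fy=4))"
```

```text
[0.6487 0.0792 0.1237] [ 0.4316  0.7455 -0.2543  0.4396] [ 0.88 -4.    3.73] [-0.67 -0.26 -0.01] 0.0008731102717906457 16.45 [-0.22  0.82  1.27  0.37  1.42  0.71]
u,z,r 90.6293466019648 18.6618845761434 92.5307754286776 tray ang (tcp) 0.4985492899395296 tool tilt [-1.43744810e-03  5.05321714e-01 -6.62131174e-05] v 125.73964579526795
```

View pics/c12.png

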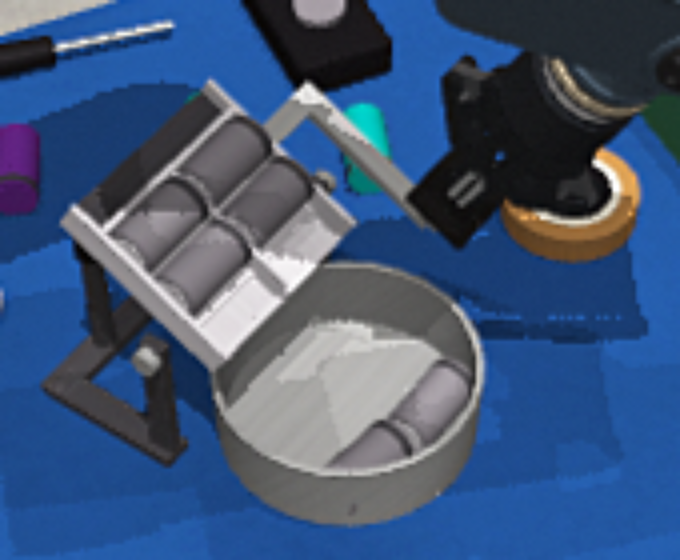

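Both front cells are in the cup (crop (415,420)) and the other four are in their rows. I'll ease back at 1°/row.

Emit:
move_arm(
  deltas=[0,-1.2,0,-1.1,0,-1,0,0,-1.2,0,-1.1,0,-1,0,0,-1.2,0,-1.1,0,-1,0,0,-1.2,0,-1.1,0,-1,0,0,-1.2,0,-1,0,-1,0,0,-1.2,0,-1,0,-1,0,0,-1.2,0,-1,0,-1,0,0,-1.2,0,-1,0,-1,0,0,-1.2,0,-1,0,-1,0,0,-1.2,0,-1,0,-1,0],
)

```text
t: 17.45
tcp_pos: [0.6463, 0.0832, 0.139]
tool_rot: [0.408, 0.704, -0.291, 0.503]
force: [2.5, -3.8, 4.7]
finger_gap: 0.003
```

Emit:
move_arm(
  deltas=[0,-1.2,0,-1,0,-1,0,0,-1.2,0,-1,0,-1,0,0,-1.2,0,-1,0,-1,0,0,-1.2,0,-1,0,-1,0,0,-1.2,0,-1,0,-1,0,0,-1.2,0,-1,0,-1,0,0,-1.2,0,-1.1,0,-1,0,0,-1.2,0,-1.1,0,-1,0,0,-1.2,0,-1.1,0,-1,0,0,-1.2,0,-1.1,0,-1,0],
)

```text
t: 18.45
tcp_pos: [0.6428, 0.0894, 0.1533]
tool_rot: [0.381, 0.658, -0.325, 0.563]
force: [1.8, -2.5, 5.8]
finger_gap: -0.001
```

```bash
python3 ang.py; python3 look.py 13 side
```

```text
u,z,r 78.8565492091352 48.31629817117723 92.48145772066346 tray ang (tcp) 0.1519115709299721 tool tilt [-0.00151828  0.1556846   0.0001876 ] v 125.69206708805223
[0.6426 0.0897 0.1538] [ 0.3802  0.6576 -0.3254  0.5631] [ 0.54 -3.34  7.85] [-0.53 -0.11  0.03] 0.0010077297208328862 18.5 [-0.09  0.67  1.39  0.14  1.17  0.9 ]
```

Emit:
move_arm(
  deltas=[0,-1.2,0,-1.1,0,-1,0,0,-1.2,0,-1.1,0,-1,0,0,-1.2,0,-1.1,0,-1,0,0,-1.2,0,-1.1,0,-1,0,0,-1.2,0,-1,0,-1,0,0,-1.2,0,-1,0,-1,0,0,-1.2,0,-1,0,-1,0,0,-1.2,0,-1,0,-1,0,0,-1.2,0,-1,0,-1,0,0,0,0,0,0,0,0],
)

```text
t: 19.5
tcp_pos: [0.638, 0.0975, 0.1651]
tool_rot: [0.354, 0.612, -0.354, 0.612]
force: [0.6, -1.2, 7.1]
finger_gap: -0.003
```

```bash
python3 ang.py; python3 look.py 14 side; python3 -c "
import cv2;i=cv2.imread('pics/side14.png');cv2.imwrite('pics/c14.png',cv2.resize(i[130:270,180:350],None,fx=4,fy=4))"
```

```text
u,z,r 69.44799664388282 60.0928166255653 91.83774195744677 tray ang (tcp) -0.011680089837768581 tool tilt [-0.00264623 -0.00034672  0.00016748] v 125.64051387928801
[0.638  0.0975 0.165 ] [ 0.3539  0.6122 -0.3538  0.6121] [-0.04 -0.32  6.72] [-0.17 -0.05  0.02] 0.001479495397899346 19.55 [-0.02  0.63  1.44  0.    1.07  1.03]
```

View pics/c14.png

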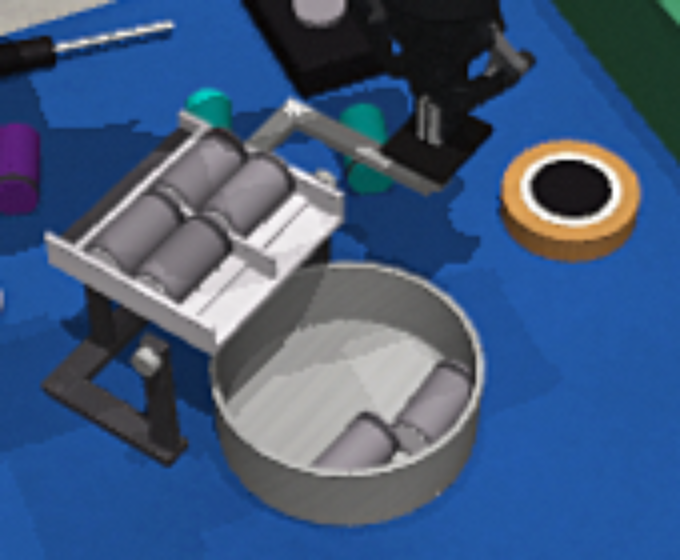

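The tray is essentially level. I'll back off very gently.

Emit:
move_arm(
  deltas=[0,-0.5,0,0,0,0,0,0,-0.5,0,0,0,0,0,0,-0.5,0,0,0,0,0,0,-0.5,0,0,0,0,0,0,-0.5,0,0,0,0,0,0,-0.5,0,0,0,0,0,0,-0.5,0,0,0,0,0,0,-0.5,0,0,0,0,0,0,0,0,0,0,0,0],
)

```text
t: 20.45
tcp_pos: [0.6386, 0.0964, 0.1686]
tool_rot: [0.354, 0.612, -0.354, 0.612]
force: [0.1, -0.8, -0.3]
finger_gap: -0.001
```

Emit:
move_arm(
  deltas=[0,-2,0,0,0,0,0,0,-5,0,0,0,0,0,0,-15,0,0,0,0,0,0,-25,0,0,0,0,0,0,-30,0,0,0,0,0,0,-30,0,0,0,0,0,0,0,30,0,0,0,0,0,0,30,0,0,0,0,0,0,0,0,0,0,0,0,0,0,0,0,0,0],
)

```text
t: 21.45
tcp_pos: [0.6904, 0.1265, 0.2753]
tool_rot: [0.354, 0.612, -0.354, 0.612]
force: [1.0, 0.1, 0.1]
finger_gap: 0.002
```

```bash
python3 look.py 15 side scene
python3 - <<'E'
from h import *
i=cv2.imread('pics/side15.png');cv2.imwrite('pics/c15.png',cv2.resize(i[130:270,180:350],None,fx=4,fy=4))
P,C=cloud(pickle.load(open("pics/side15.pkl","rb")));P2,C2=cloud(pickle.load(open("pics/scene15.pkl","rb")))
for A,B in((P,"side"),(P2,"scene")):
    q=A-LIP;u=q@EX;v=q@EY
    k=(abs(u-.036)<.02)&(abs(v-.125)<.025)&(q[:,2]>.14)&(q[:,2]<.19); print(B,"plate z",k.sum(),np.median(q[k,2]), "slope",np.polyfit(u[k],q[k,2],1)[0] if k.sum()>20 else None)
    k=(abs(v)<.06)&(abs(v)>.01)&(q[:,2]>.145)&(q[:,2]<.16)&(u>-.13)&(u<0); print(np.histogram(u[k],26,(-.13,0))[0])
P,C=cloud(pickle.load(open("pics/side15.pkl","rb")))
E
```

```text
[0.6897 0.126  0.2753] [ 0.3539  0.6124 -0.3547  0.6115] [0.53 0.02 0.55] [-0.01 -0.03  0.02] -0.0009899557928532729 21.55 [ 0.02  0.6   1.17 -0.    1.38  1.07]
side plate z 211 0.1654482009090877 slope 0.004630306494875469
[ 0  0  0  0  0  3 30 46 57 69 54 12  0 11 41 51 61 74 41  5  0  0  0  0
  0  0]
scene plate z 205 0.16637024501643488 slope -0.03954244245509732
[ 0  0  0  0  0  1  6 27 45 58 47 11  0  5 20 32 50 53 40  0  0  0  0  0
  0  0]
```

View pics/c15.png

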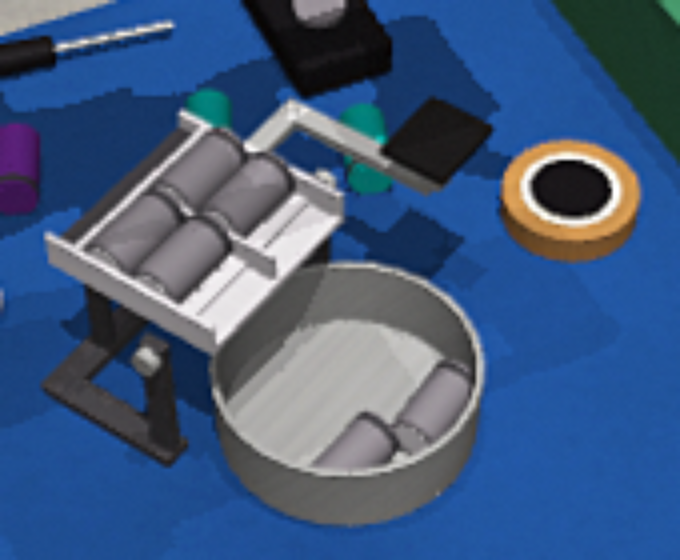

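View pics/scene15.png

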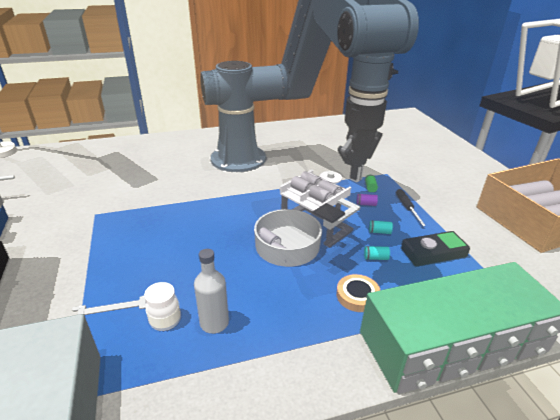

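The plate is back at z 0.165. The rear and middle rows sit at about −86 and −49 mm, and the two front cells lie still in the upright cup. The gripper is clear. I'll hand it in.

```bash
python3 -c "
from station import job
print(job.sign_off())"
```

```text
the job is handed in; nothing more can be done
None
```

The job is handed in. At the last look the two front cells were lying in the upright cup and the other four were still in their rows on the level tray. The run took about 21.6 s of the 67 s allowed.

**What I did:**
- I carried the cup by its rim to under the lip. The first placing was about 11 mm off along the lip, so I regripped it and slid it back.
- I pressed the plate with shut fingers, turning the tool with the tray. The front row rolled into the cup between 0.47 and 0.50 rad.
- I then eased the tray back at about 0.17 rad/s, watching that the fingers stayed in contact until it was level.

**Last checks:**
- **Tray:** the plate was at z = 0.165 m, which is its level height. The side view showed it flat. The scene view gave a small slope of about −0.04, which I put down to depth noise over so small a patch.
- **Remaining cells:** I measured the middle row at about −49 mm and the rear row at about −86 mm, both inside the 8 mm limit.
- **Front cells:** they did not move between the last two side pictures.
- **Gripper:** it was clear of everything, and nothing on the bench looked displaced.

**Imperfect:**
- **Cup position:** the cup stood about 10 mm off the drop point (8 mm forward, 3–8 mm sideways), where some 20 mm is allowed. The slide moved it only about half as far as I commanded. The cameras differed by about 5 mm on the sideways figure.
- **Refused call:** one move call was refused for a missing number, and nothing moved.

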